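# Loosen the retaining ring of a sample reader by rolling a fingertip round it

### The arm

A 6-joint arm with a two-finger parallel gripper is mounted at the origin on a cart in front of the work surface, level with it; the furniture and walls round the work are solid. World frame = base frame: x ahead of the robot, y to its left, z up, the work surface at z = 0. Lengths are in m, angles in rad, forces in N, time in s.
With the tool pointing down it reaches from about 0.4 to 0.825 m from the base axis. Payload 7 kg.
Tool frame: the origin (TCP) lies midway between the tips of the shut fingers; the grasp point (between the pads) lies 19 mm behind it; x points along the fingers, y is the direction in which the jaws open and shut, and the axes are right-handed (so a half turn about x gives the same grasp; the last joint's range is limited). The gripper opens to 88 mm and grips with 3 to 60 N. Pads are 19 mm wide; open, the fingers measure 130 mm over their backs; the gripper's body (78 mm by 193 mm) begins 47 mm behind the grasp point.
Start: joints at [1.619, 0.359, 0.012, 0, -1.224, -0.288], TCP at [0.16, 0.656, 0.227] pointing down, gripper open.
Joint ranges: [-3.07, 3.07], [-1.43, 2.12], [-1.02, 1.25], [-3.03, 1.67], [-3.05, -0], [-3.03, 3.03]. Speed limits (rad/s): [2.39, 2.39, 3.01, 3.14, 3.14, 3.14].

### API

Orientations are given as a unit quaternion [w, x, y, z].
In Python, from station import ctrl gives the robot as it stands.
- The arm moves only by the tool jog_arm, never from a script. Its argument "deltas" is one flat list of numbers, 6 for each row, row after row: the shift along the tool's x, y, z in cm, then the turn, a rotation vector about the tool's x, y, z in degrees. A call has exactly 5 rows; each row is the pose to reach, as a shift and turn from the pose commanded when the call began, along the tool's axes at that moment; what a row does not reach only later rows make up. A row lasts 1/12 s, in which the tool goes at most 41.7 mm and 7.16 degrees, less where a joint would pass 70% of its speed; a pose out of reach is approached as far as the arm can. A call with a gripper value outside its range is refused whole. "jaw" is the opening, from 0 (shut) to 1 (fully open), set as the call begins (left out, the last holds). The fingers move at their own pace and stop on an object; the grip force is fixed at half the most. Time passes only in rows, so rows that repeat a pose let the fingers close, or fill a call up. It gives the time, the measured TCP pose, the force and the opening at its end, in the units of the state.
- ctrl.observe(): the state, without advancing time (a new reading comes with each control period).
- ctrl.get_image(name): name is "scene" or "top"; returns a dict with "pixels" (420x560x3 uint8, red, green, blue), "depth" (420x560 float32, m along the optical axis (not along the pixel's ray), 0 where there is no reading), "vfov" (degrees; the focal length in pixels is half the picture's height over the tangent of half this angle, whatever the lens; pixels are square), "cx", "cy" (the principal point, pixels), "R" (3x3) and "t" (3): a world point X has camera coordinates R X + t. Camera axes: x right, y down, z forward; pixel columns grow to the right and rows downward; lengths in m; the calibration is good to about 2 mm. A picture is of the moment at which its call begins.
- ctrl.sign_off(): hands the job in, once; it reports no verdict.
The state is a dict: "t": time; "joint_positions": joint angles; "joint_velocities": joint speeds; "effort": joint torques, N m; "ee_pos": TCP position; "orientation": TCP orientation; "force": force on the tool from outside, world axes, zero at the start; "ft_torque": the same for the moment, N m; "width": opening from 0.0 (shut) to 1.0 (fully open).
Only numpy, scipy, OpenCV 4.12 (cv2) and the standard library are available. Lean on these libraries where they do the work, as an engineer would, in place of code of your own. Each camera call takes 0.05 s, during which the arm holds its last target. There are 200 camera calls.

### The job

Roll a fingertip round the knurled rim of the black retaining ring on the sample reader to loosen it, anticlockwise seen from above: its red mark now stands a little past the red line on the housing, so go on past the line the first time and stop with the mark in line when it comes round the second time, then take the finger away. Keep off the glass window inside the ring, do not shift or lift the reader, and leave the two sample pots and the red test stick where they are.

Things in the scene. Friction and masses are not known exactly. Their poses are not given: they have to be found in the camera images.
- reader: white bench-top sample reader, a loose box of about 3 kg, 160 x 160 mm on rubber feet that stays put under light finger forces; its flat top is 52 mm above the worktop. Origin: centre of its underside, on the worktop; z up, x points away from the display side. The ring's axis is its z axis
- retaining_ring: carrier of the black knurled retaining ring; does not turn itself. Ring: 95 mm outside, hole 60 mm, flat annular top 16 mm wide, ribbed rim 22 mm tall. Origin: on the ring's axis at its underside, 58 mm above the worktop; axes as the reader's. It sits on a spring washer: pressed down, it starts to give at about 2 N and bottoms after 5 mm at about 7 N
- ring_top (a point): point on the ring's axis at the height of the ring's top face, 80 mm above the worktop when not pressed. The middle is open: the glass lies there, 20 mm lower
- ring_turn (a joint): turn of the ring in rad, growing anticlockwise seen from above (loosening). 0 = tight, mark on line; 6.28 = on it after one turn; 12.57 = on the line the second time; stop at 18.85. Starts at 0.2 to 1.4; stays where left. Drag 0.035 to 0.06 N m: a tip pressed on the annular top (3 to 8 N, 1 to 5 mm down) and moved in a circle of 38 to 44 mm radius about the axis carries the ring round by friction
- ring_mark (a point): red mark, 14 x 5 mm, on the ring's top face, 39 mm from the axis; it turns with the ring
- index_line (a point): red line, 18 x 4 mm, on the reader's top just outside the ring, 63 mm from the axis, on the side of the dark display
- window: round glass window, 54 mm across, inside the ring; its face lies 60 mm above the worktop, 20 mm under the ring's top. Not to be touched. Origin on the ring's axis, 51 mm above the worktop
- pot_white: loose sample pot with white lid, 50 mm diameter, 66 mm tall; origin: centre of its underside
- pot_blue: loose sample pot with blue lid, 50 mm diameter, 66 mm tall; origin: centre of its underside
- wand_red: loose flat red test stick, 22 x 150 x 9 mm, long along its y; origin: centre of its underside

How it is judged:
By the outcome, as a careful person would: the job done as asked, in the order asked, and still so for the second after the job is handed in, with the robot touching nothing.
It also fails if it takes over 58 s, if anything falls off the work surface, if the arm or the gripper's body presses on something with over 40 N, if the wrist force passes 120 N, or if a joint passes its speed limit or range.

## Working session

There is one attempt and no reset: what is moved stays moved. The work goes in short steps, Python scripts to look and compute and a tool call to move; the robot and the scene stay as the last step left them, time stands still between calls to the robot, and variables do not carry over. Pictures are saved under pics/ and viewed, about 8 in all and at most 12, crops included, and the job is handed in when it is done.

Besides the shell and the picture viewer there is one more tool, called after "Call:" in YAML: its name, and indented under it one key for each argument. jog_arm: Moves the arm, as the interface text tells. Its arguments: {"type":"object","properties":{"deltas":{"type":"array","items":{"type":"number"}},"jaw":{"type":"number"}},"required":["deltas"]}

```bash
ls; mkdir -p pics; cat > h.py <<'E'
import numpy as np, cv2
from station import ctrl
def grab(n,f=None):
    im=ctrl.get_image(n)
    if f: cv2.imwrite('pics/'+f,im['pixels'][:,:,::-1])
    im['f']=210/np.tan(np.radians(im['vfov']/2)); return im
def ray(im,u,v,z):
    R=np.array(im['R']);t=np.array(im['t']);c=-R.T@t
    d=R.T@np.array([(u-im['cx'])/im['f'],(v-im['cy'])/im['f'],1]); return c+d*(z-c[2])/d[2]
def proj(im,X):
    p=np.array(im['R'])@np.array(X)+np.array(im['t']); return im['f']*p[0]/p[2]+im['cx'],im['f']*p[1]/p[2]+im['cy']
E
python3 - <<'E'
from h import *
a=grab('scene');b=grab('top')
cv2.imwrite('pics/a.png',a['pixels'][:,:,::-1]);cv2.imwrite('pics/b.png',b['pixels'][:,:,::-1])
for i in(a,b):print(i['vfov'],i['cx'],i['cy'],-np.array(i['R']).T@np.array(i['t']))
print(ctrl.observe())
E
```

```text
pics
56.008548690687086 284.1036427013548 204.18178199046952 [0.20217157 0.41380012 0.7510975 ]
55.333775320704966 285.7980655413244 205.22278455337747 [0.4854231  0.05584332 0.94421197]
{'t': 0.1, 'joint_positions': array([ 1.61909035e+00,  3.59290921e-01,  1.11347336e-02, -3.24895822e-04,
       -1.22410627e+00, -2.88118017e-01]), 'joint_velocities': array([ 0.00085163, -0.00250491,  0.0034239 ,  0.00098805, -0.0014901 ,
        0.00113154]), 'effort': array([-1.45647824e-03, -5.84163558e+01,  2.93750256e+01,  7.01550275e+00,
        1.01607552e-02, -4.89055708e-05]), 'ee_pos': array([0.1602395 , 0.6552385 , 0.22572232]), 'orientation': array([ 0.08409722, -0.70200459,  0.08515546,  0.70204399]), 'force': array([ 0.19889606,  0.21772488, -0.35476624]), 'ft_torque': array([-0.02897381,  0.03833416,  0.05499558]), 'width': 0.9996407635342892}
```

View pics/b.png

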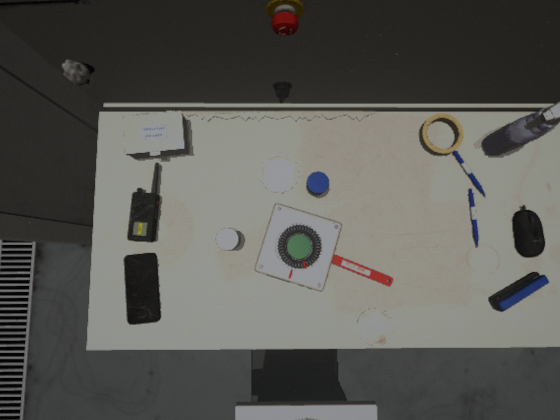

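View pics/a.png

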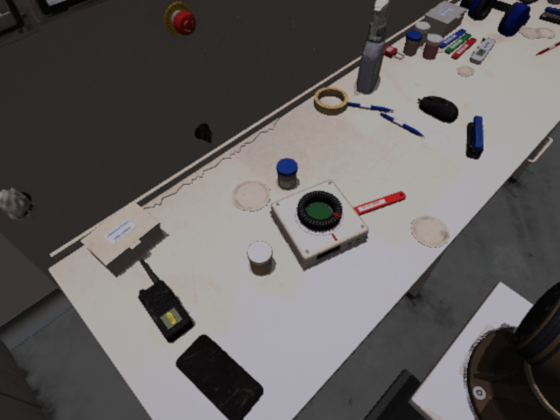

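The top view shows the reader centred near (299,247), the red line at about (291,273) and the ring's mark at about (305,264). The white pot is at (228,239), the blue pot at (318,183) and the red stick at (362,271). The scene view agrees: ring (320,210), mark (337,216), line (333,237).

```bash
cat >> h.py <<'E'
def measure(im,box,zr=.080,verbose=1):
    """box u0,v0,u1,v1; ring dark-outline ellipse, red blobs"""
    u0,v0,u1,v1=box; p=im['pixels'][v0:v1,u0:u1]
    s=6; big=cv2.resize(p,None,fx=s,fy=s,interpolation=cv2.INTER_CUBIC).astype(int)
    r,g,b=big[...,0],big[...,1],big[...,2]
    red=((r-np.maximum(g,b))>50).astype(np.uint8)
    dark=((big.max(2)<110)|(red>0)).astype(np.uint8)
    out={}
    n,l,st,c=cv2.connectedComponentsWithStats(red)
    px=lambda q:((q[0]+.5)/s-.5+u0,(q[1]+.5)/s-.5+v0)
    out['reds']=[(st[i,4]/s/s,px(c[i])) for i in range(1,n) if st[i,4]>4*s*s]
    cs,_=cv2.findContours(dark,cv2.RETR_EXTERNAL,cv2.CHAIN_APPROX_NONE)
    k=max(cs,key=cv2.contourArea); out['ell']=[(px(e[0]),e[1][0]/s,e[1][1]/s) for e in [cv2.fitEllipse(cv2.convexHull(k))]][0]
    return out
E
python3 - <<'E'
from h import *
ims={}
for n,box in(('top',(262,210,332,285)),('scene',(285,180,355,248))):
    im=grab(n); m=measure(im,box); ims[n]=im
    print(n,m['ell'],'depthscale mm/px',1000*(0.87/im['f'] if n=='top' else 0))
    for z in(.069,.08): print(' ctr z',z,ray(im,*m['ell'][0],z))
    for a,q in m['reds']: print(' red',a,np.round(q,1),'z.08',ray(im,*q,.08)[:2],'z.052',ray(im,*q,.052)[:2])
    p=im['pixels'];d=im['depth']
    c=m['ell'][0];u,v=int(c[0]),int(c[1])
# depth check in top: points of reader and tall things
im=ims['top'];R=np.array(im['R']);t=np.array(im['t'])
vv,uu=np.mgrid[0:420,0:560];Z=im['depth']
X=np.stack([(uu-im['cx'])/im['f']*Z,(vv-im['cy'])/im['f']*Z,Z],-1)
W=(X-t)@R
top=(abs(W[...,2]-.052)<.006); n,l,st,c=cv2.connectedComponentsWithStats(top.astype(np.uint8))
i=l[270,275]; ys,xs=np.where(l==i); pts=W[ys,xs][:,:2].astype(np.float32); print('reader',cv2.minAreaRect(pts),W[ys,xs][:,2].mean(), i)
rg=(abs(W[...,2]-.08)<.006)&(abs(uu-299)<30)&(abs(vv-247)<30); print('ring top',W[rg].mean(0),rg.sum(),np.ptp(W[rg],0))
for nm,(u,v) in dict(white=(228,239),blue=(318,183),stick=(362,271)).items(): print(nm,W[v,u])
E
```

```text
top ((299.17081451416016, 246.13553619384766), 44.36307271321615, 44.430267333984375) depthscale mm/px 2.1719953738875866
 ctr z 0.069 [0.50145889 0.01459223 0.069     ]
 ctr z 0.08 [0.50125735 0.01511069 0.08      ]
 red 17.916666666666668 [304.  263.8] z.08 [0.46364591 0.00513964] z.052 [0.46294034 0.00349687]
 red 13.861111111111112 [290.1 273.9] z.08 [0.44260778 0.0350249 ] z.052 [0.44122058 0.0343504 ]
scene ((319.2891540527344, 211.11298116048178), 42.003885904947914, 46.56432596842448) depthscale mm/px 0
 ctr z 0.069 [0.50057999 0.01566314 0.069     ]
 ctr z 0.08 [0.49576764 0.02208379 0.08      ]
 red 18.555555555555554 [336.4 214.5] z.08 [0.46493811 0.00310472] z.052 [ 0.47590144 -0.0140306 ]
 red 12.111111111111112 [333.9 236.5] z.08 [0.43303335 0.04735293] z.052 [0.44266553 0.03206376]
reader ((0.5010040998458862, 0.015987135469913483), (0.15901227295398712, 0.15870453417301178), 72.7953109741211) 0.05081843774345006 18
ring top [0.50073012 0.01586113 0.07901957] 870 [0.09243794 0.09280631 0.01027615]
white [0.51780195 0.17013638 0.06263701]
blue [ 0.64158896 -0.02891665  0.06364023]
stick [ 0.4447809  -0.13284244  0.01027107]
```

```bash
cat >> h.py <<'E'
from scipy.spatial.transform import Rotation as Ro
C=np.array([.501,.0155])
def axes():
    o=ctrl.observe(); q=o['orientation']; return o,Ro.from_quat([q[1],q[2],q[3],q[0]]).as_matrix()
def to_tool(target):
    o,R=axes(); return (R.T@(np.array(target)-o['ee_pos']))*100
E
python3 - <<'E'
from h import *
o,R=axes(); print(R.round(4))
a=np.radians(-26); p=C+.041*np.array([np.cos(a),np.sin(a)])
print(p,to_tool([*p,.15]).round(2),to_tool([*p,.11]).round(2))
E
```

```text
[[-2.000e-04 -2.376e-01 -9.714e-01]
 [-1.000e-03 -9.714e-01  2.376e-01]
 [-1.000e+00  1.000e-03 -1.000e-04]]
[ 0.53785056 -0.00247322] [  7.66  54.92 -52.31] [ 11.66  54.92 -52.31]
```

Call:
jog_arm:
  deltas: [0, 2.2, -2.1, 0, 0, 0, 0, 4.4, -4.2, 0, 0, 0, 0, 6.6, -6.3, 0, 0, 0, 0, 8.8, -8.4, 0, 0, 0, 0, 11, -10.5, 0, 0, 0]
  jaw: 0

```text
t: 0.62
ee_pos: [0.2367, 0.5225, 0.2263]
orientation: [0.084, -0.702, 0.085, 0.702]
force: [0.4, 1.4, 0.5]
width: 0.683
```

Call:
jog_arm:
  deltas: [0, 2.2, -2.1, 0, 0, 0, 0, 4.4, -4.2, 0, 0, 0, 0, 6.6, -6.3, 0, 0, 0, 0, 8.8, -8.4, 0, 0, 0, 0, 11, -10.5, 0, 0, 0]

```text
t: 1.03
ee_pos: [0.3125, 0.3906, 0.2266]
orientation: [0.085, -0.702, 0.084, 0.702]
force: [0.7, -0.7, -0.3]
width: 0.302
```

Call:
jog_arm:
  deltas: [0, 2.2, -2.1, 0, 0, 0, 0, 4.4, -4.2, 0, 0, 0, 0, 6.6, -6.3, 0, 0, 0, 0, 8.8, -8.4, 0, 0, 0, 0, 11, -10.5, 0, 0, 0]

```text
t: 1.45
ee_pos: [0.3883, 0.2589, 0.2267]
orientation: [-0.085, 0.702, -0.084, -0.702]
force: [0.3, 1.0, -0.8]
width: 0.01
```

Call:
jog_arm:
  deltas: [0, 2.2, -2.1, 0, 0, 0, 0, 4.4, -4.2, 0, 0, 0, 0, 6.6, -6.3, 0, 0, 0, 0, 8.8, -8.4, 0, 0, 0, 0, 11, -10.5, 0, 0, 0]

```text
t: 1.87
ee_pos: [0.4642, 0.127, 0.2267]
orientation: [-0.085, 0.702, -0.084, -0.702]
force: [0.3, -0.4, 0.6]
width: 0.002
```

Call:
jog_arm:
  deltas: [1, 2.2, -2, 0, 0, 0, 3, 4.4, -4, 0, 0, 0, 5, 6.6, -6.2, 0, 0, 0, 7, 8.8, -8.3, 0, 0, 0, 7.7, 10.9, -10.3, 0, 0, 0]

```text
t: 2.28
ee_pos: [0.5369, -0.0037, 0.1467]
orientation: [0.085, -0.701, 0.085, 0.703]
force: [-1.1, 0.5, -0.6]
width: 0.002
```

Call:
jog_arm:
  deltas: [1.5, 0, 0, 0, 0, 0, 3, 0, 0, 0, 0, 0, 4.5, 0, 0, 0, 0, 0, 6, 0, 0, 0, 0, 0, 6, 0, 0, 0, 0, 0]

```text
t: 2.7
ee_pos: [0.536, -0.0025, 0.0867]
orientation: [0.084, -0.7, 0.086, 0.704]
force: [-0.9, -0.4, -0.4]
width: 0.009
```

```bash
python3 - <<'E'
from h import *
o,R=axes();print(o['ee_pos'],o['force'],R.round(4).tolist())
a=grab('scene');b=grab('top')
def crop(i,u,v,w=50): return cv2.resize(i['pixels'][v-w:v+w,u-w:u+w,::-1],(400,400),interpolation=cv2.INTER_CUBIC)
cv2.imwrite('pics/c.png',np.hstack([crop(a,319,211),crop(b,299,246)]))
E
```

```text
[ 0.53597035 -0.00249766  0.08671079] [-0.91863416 -0.42358243 -0.36476191] [[-0.0048, -0.2385, -0.9711], [-0.001, -0.9711, 0.2385], [-1.0, 0.0022, 0.0045]]
```

View pics/c.png

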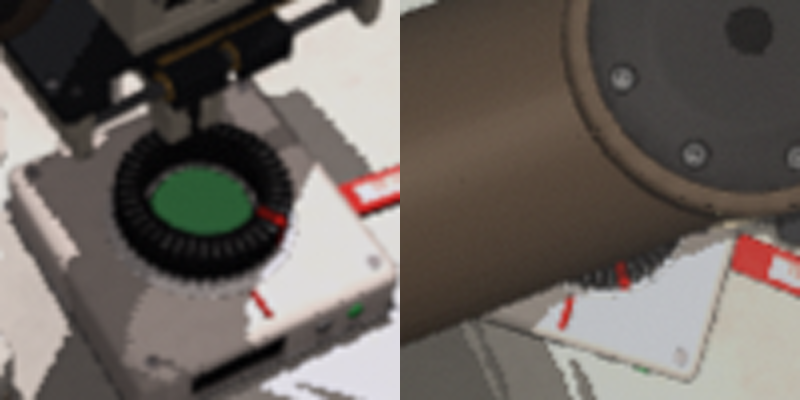

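The left crop (scene) shows the shut fingertips over the far part of the annulus. The mark at crop (272,215) and the line at (260,303) are in clear view. In the right crop (top) the mark and line can still be seen past the arm.

Call:
jog_arm:
  deltas: [0.3, 0, 0, 0, 0, 0, 0.5, 0, 0, 0, 0, 0, 0.6, 0, 0, 0, 0, 0, 0.7, 0, 0, 0, 0, 0, 0.7, 0, 0, 0, 0, 0]

```text
t: 3.22
ee_pos: [0.538, -0.0018, 0.0827]
orientation: [-0.085, 0.702, -0.084, -0.702]
force: [0.1, 0.2, 0.6]
width: 0.007
```

Call:
jog_arm:
  deltas: [0.05, 0, 0, 0, 0, 0, 0.1, 0, 0, 0, 0, 0, 0.1, 0, 0, 0, 0, 0, 0.1, 0, 0, 0, 0, 0, 0.1, 0, 0, 0, 0, 0]

```text
t: 3.63
ee_pos: [0.538, -0.0018, 0.0816]
orientation: [-0.085, 0.702, -0.085, -0.702]
force: [-0.2, 0.5, 0.3]
width: 0.004
```

Call:
jog_arm:
  deltas: [0.05, 0, 0, 0, 0, 0, 0.1, 0, 0, 0, 0, 0, 0.1, 0, 0, 0, 0, 0, 0.1, 0, 0, 0, 0, 0, 0.1, 0, 0, 0, 0, 0]

```text
t: 4.05
ee_pos: [0.538, -0.0018, 0.0806]
orientation: [0.085, -0.702, 0.085, 0.702]
force: [0.1, -0.8, -0.3]
width: 0.004
```

Call:
jog_arm:
  deltas: [0.1, 0, 0, 0, 0, 0, 0.15, 0, 0, 0, 0, 0, 0.2, 0, 0, 0, 0, 0, 0.2, 0, 0, 0, 0, 0, 0.2, 0, 0, 0, 0, 0]

```text
t: 4.47
ee_pos: [0.5381, -0.0019, 0.0788]
orientation: [-0.085, 0.702, -0.085, -0.702]
force: [-0.2, 0.3, 3.8]
width: 0.003
```

Call:
jog_arm:
  deltas: [0.05, 0, 0, 0, 0, 0, 0.1, 0, 0, 0, 0, 0, 0.15, 0, 0, 0, 0, 0, 0.15, 0, 0, 0, 0, 0, 0.15, 0, 0, 0, 0, 0]

```text
t: 4.88
ee_pos: [0.5382, -0.0018, 0.0772]
orientation: [-0.085, 0.702, -0.085, -0.702]
force: [-0.8, -0.8, 5.3]
width: 0.004
```

```bash
python3 - <<'E'
from h import *
o,R=axes(); w=o['ee_pos'][:2]-C; print(np.hypot(*w),np.degrees(np.arctan2(w[1],w[0])))
th0=np.degrees(np.arctan2(w[1],w[0]))
P=lambda a:4.1*np.array([np.cos(np.radians(a)),np.sin(np.radians(a)),0])
for k in range(6):
    a=th0+60*k
    print(k,[tuple(float(x) for x in (R.T@(P(a+12*i)-P(a)))[1:].round(2)) for i in range(1,6)])
E
```

```text
0.04100241196681024 -25.01127663222095
0 [(-0.85, -0.08), (-1.7, 0.02), (-2.52, 0.3), (-3.25, 0.73), (-3.88, 1.32)]
1 [(-0.5, 0.7), (-0.83, 1.49), (-1.0, 2.33), (-0.99, 3.18), (-0.8, 4.02)]
2 [(0.36, 0.78), (0.87, 1.47), (1.52, 2.03), (2.26, 2.45), (3.08, 2.7)]
3 [(0.85, 0.08), (1.7, -0.02), (2.52, -0.3), (3.25, -0.73), (3.88, -1.32)]
4 [(0.5, -0.7), (0.83, -1.49), (1.0, -2.33), (0.99, -3.18), (0.8, -4.02)]
5 [(-0.36, -0.78), (-0.87, -1.47), (-1.52, -2.03), (-2.26, -2.45), (-3.08, -2.7)]
```

Call:
jog_arm:
  deltas: [0, -0.85, -0.08, 0, 0, 0, 0, -1.7, 0.02, 0, 0, 0, 0, -2.52, 0.3, 0, 0, 0, 0, -3.25, 0.73, 0, 0, 0, 0, -3.88, 1.32, 0, 0, 0]

```text
t: 5.3
ee_pos: [0.5352, 0.0393, 0.0773]
orientation: [-0.084, 0.702, -0.085, -0.702]
force: [1.1, -1.3, 5.8]
width: 0.004
```

```bash
python3 - <<'E'
from h import *
print(ctrl.observe()['ee_pos'],ctrl.observe()['force'])
a=grab('scene');b=grab('top')
def crop(i,u,v,w=50): return cv2.resize(i['pixels'][v-w:v+w,u-w:u+w,::-1],(400,400),interpolation=cv2.INTER_CUBIC)
cv2.imwrite('pics/d.png',np.hstack([crop(a,319,211),crop(b,299,246)]))
for n,i,box in(('s',a,(295,185,350,248)),('t',b,(275,220,325,285))):
  for A,q in measure(i,box)['reds']:
    for z in(.077,.052):
      w=ray(i,*q,z)[:2]-C; print(n,round(A),np.round(q,1),z,np.hypot(*w).round(4),np.degrees(np.arctan2(w[1],w[0])).round(1))
E
```

```text
[0.53517575 0.03927873 0.07732833] [ 1.14086379 -1.31026934  5.77632973]
s 12 [335.2 201.5] 0.077 0.0397 -105.4
s 12 [335.2 201.5] 0.052 0.0544 -89.8
s 15 [333.9 236.5] 0.077 0.0736 155.7
s 15 [333.9 236.5] 0.052 0.0608 164.1
t 17 [290.1 273.9] 0.077 0.0617 161.6
t 17 [290.1 273.9] 0.052 0.0627 162.5
```

View pics/d.png

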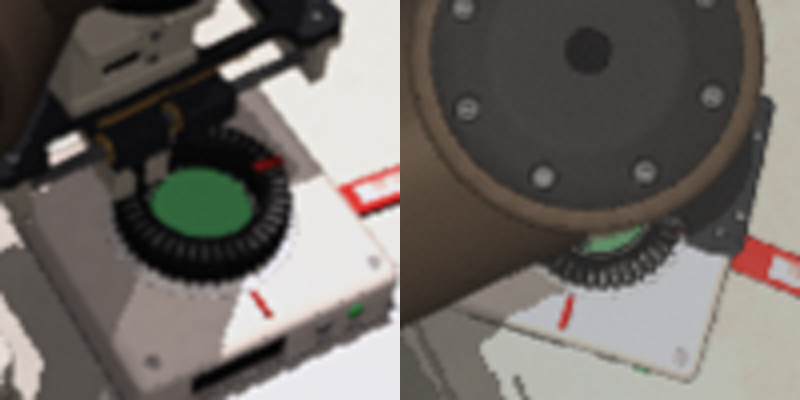

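The scene crop shows the mark now at (268,163), so it turned with the finger: the mark went about 58° for about 60° of finger. The line stays at (260,303), so the reader hasn't shifted. The coupling is good, so I'll carry on.

Call:
jog_arm:
  deltas: [0, -0.5, 0.7, 0, 0, 0, 0, -0.83, 1.49, 0, 0, 0, 0, -1.0, 2.33, 0, 0, 0, 0, -0.99, 3.18, 0, 0, 0, 0, -0.8, 4.02, 0, 0, 0]

```text
t: 5.82
ee_pos: [0.4977, 0.0569, 0.0775]
orientation: [-0.085, 0.703, -0.084, -0.701]
force: [2.9, -1.0, 5.0]
width: 0.005
```

Call:
jog_arm:
  deltas: [0, 0.36, 0.78, 0, 0, 0, 0, 0.87, 1.47, 0, 0, 0, 0, 1.52, 2.03, 0, 0, 0, 0, 2.26, 2.45, 0, 0, 0, 0, 3.08, 2.7, 0, 0, 0]

```text
t: 6.23
ee_pos: [0.4634, 0.0328, 0.0774]
orientation: [-0.085, 0.702, -0.084, -0.702]
force: [2.1, 0.8, 4.7]
width: 0.006
```

Call:
jog_arm:
  deltas: [0, 0.85, 0.08, 0, 0, 0, 0, 1.7, -0.02, 0, 0, 0, 0, 2.52, -0.3, 0, 0, 0, 0, 3.25, -0.73, 0, 0, 0, 0, 3.88, -1.32, 0, 0, 0]

```text
t: 6.65
ee_pos: [0.4665, -0.0085, 0.0771]
orientation: [0.085, -0.702, 0.084, 0.702]
force: [0.4, 2.0, 5.5]
width: 0.008
```

```bash
cat > m.py <<'E'
from h import *
o=ctrl.observe();w=o['ee_pos'][:2]-C;print(o['t'],o['ee_pos'],o['force'],'r,ang',np.hypot(*w).round(4),np.degrees(np.arctan2(w[1],w[0])).round(1))
for n,box in(('scene',(295,185,350,248)),('top',(275,220,325,285))):
  i=grab(n,'last_%s.png'%n)
  for A,q in measure(i,box)['reds']:
    for z in(.077,.08,.052):
      w=ray(i,*q,z)[:2]-C; print(n,round(A),np.round(q,1),z,np.hypot(*w).round(4),np.degrees(np.arctan2(w[1],w[0])).round(1))
E
python3 m.py
```

```text
6.65 [ 0.4665448  -0.00850274  0.07710903] [0.36016805 1.95678948 5.52655604] r,ang 0.042 -145.1
scene 12 [299.4 210.8] 0.077 0.0429 52.8
scene 12 [299.4 210.8] 0.08 0.0434 55.6
scene 12 [299.4 210.8] 0.052 0.0433 28.5
top 4 [285.3 236.7] 0.077 0.0359 54.8
top 4 [285.3 236.7] 0.08 0.0359 55.0
top 4 [285.3 236.7] 0.052 0.0363 53.1
```

Call:
jog_arm:
  deltas: [0.05, 0.5, -0.7, 0, 0, 0, 0.05, 0.83, -1.49, 0, 0, 0, 0.05, 1.0, -2.33, 0, 0, 0, 0.05, 0.99, -3.18, 0, 0, 0, 0.05, 0.8, -4.02, 0, 0, 0]

```text
t: 7.17
ee_pos: [0.503, -0.0264, 0.0762]
orientation: [0.085, -0.701, 0.085, 0.703]
force: [-2.3, 0.9, 6.0]
width: 0.006
```

Call:
jog_arm:
  deltas: [0, -0.36, -0.78, 0, 0, 0, 0, -0.87, -1.47, 0, 0, 0, 0, -1.52, -2.03, 0, 0, 0, 0, -2.26, -2.45, 0, 0, 0, 0, -3.08, -2.7, 0, 0, 0]

```text
t: 7.58
ee_pos: [0.5373, -0.0027, 0.0764]
orientation: [0.084, -0.701, 0.085, 0.703]
force: [-0.2, -2.2, 5.7]
width: 0.006
```

Call:
jog_arm:
  deltas: [0, -0.85, -0.08, 0, 0, 0, 0, -1.7, 0.02, 0, 0, 0, 0, -2.52, 0.3, 0, 0, 0, 0, -3.25, 0.73, 0, 0, 0, 0, -3.88, 1.32, 0, 0, 0]

```text
t: 8.0
ee_pos: [0.5342, 0.0387, 0.0766]
orientation: [0.084, -0.702, 0.085, 0.702]
force: [0.4, -2.6, 6.2]
width: 0.0
```

```bash
python3 m.py
```

```text
8.0 [0.5342082  0.03874368 0.07663562] [ 0.37831498 -2.55745194  6.23281707] r,ang 0.0405 35.0
scene 22 [338.3 209.1] 0.077 0.0398 -135.7
scene 22 [338.3 209.1] 0.08 0.0394 -138.9
scene 22 [338.3 209.1] 0.052 0.0473 -112.9
scene 15 [333.9 236.5] 0.077 0.0736 155.7
scene 15 [333.9 236.5] 0.08 0.0752 154.9
scene 15 [333.9 236.5] 0.052 0.0608 164.1
top 19 [311.9 260.1] 0.077 0.0405 -136.9
top 19 [311.9 260.1] 0.08 0.0403 -137.1
top 19 [311.9 260.1] 0.052 0.0422 -135.4
top 17 [290.1 273.9] 0.077 0.0617 161.6
top 17 [290.1 273.9] 0.08 0.0616 161.5
top 17 [290.1 273.9] 0.052 0.0627 162.5
```

Call:
jog_arm:
  deltas: [0, -0.5, 0.7, 0, 0, 0, 0, -0.83, 1.49, 0, 0, 0, 0, -1.0, 2.33, 0, 0, 0, 0, -0.99, 3.18, 0, 0, 0, 0, -0.8, 4.02, 0, 0, 0]

```text
t: 8.52
ee_pos: [0.4971, 0.0563, 0.0768]
orientation: [-0.085, 0.702, -0.084, -0.702]
force: [2.6, -1.6, 5.9]
width: 0.006
```

Call:
jog_arm:
  deltas: [0, 0.36, 0.78, 0, 0, 0, 0, 0.87, 1.47, 0, 0, 0, 0, 1.52, 2.03, 0, 0, 0, 0, 2.26, 2.45, 0, 0, 0, 0, 3.08, 2.7, 0, 0, 0]

```text
t: 8.93
ee_pos: [0.4635, 0.0328, 0.0769]
orientation: [-0.085, 0.702, -0.084, -0.702]
force: [3.2, 0.2, 5.4]
width: 0.005
```

Call:
jog_arm:
  deltas: [0, 0.85, 0.08, 0, 0, 0, 0, 1.7, -0.02, 0, 0, 0, 0, 2.52, -0.3, 0, 0, 0, 0, 3.25, -0.73, 0, 0, 0, 0, 3.88, -1.32, 0, 0, 0]

```text
t: 9.35
ee_pos: [0.4667, -0.0085, 0.0767]
orientation: [-0.085, 0.702, -0.084, -0.702]
force: [-0.6, 2.3, 5.3]
width: 0.007
```

Call:
jog_arm:
  deltas: [0, 0.5, -0.7, 0, 0, 0, 0, 0.83, -1.49, 0, 0, 0, 0, 1.0, -2.33, 0, 0, 0, 0, 0.99, -3.18, 0, 0, 0, 0, 0.8, -4.02, 0, 0, 0]

```text
t: 9.77
ee_pos: [0.503, -0.0264, 0.0762]
orientation: [0.085, -0.701, 0.085, 0.703]
force: [-2.4, -0.7, 7.0]
width: 0.0
```

```bash
python3 m.py
```

```text
9.7667 [ 0.50298504 -0.02639831  0.07622754] [-2.44528786 -0.66187934  7.04943882] r,ang 0.0419 -87.3
scene 15 [302.4 216.8] 0.077 0.0421 75.2
scene 15 [302.4 216.8] 0.08 0.0433 77.5
scene 15 [302.4 216.8] 0.052 0.0353 51.0
scene 8 [333.8 236.4] 0.077 0.0733 155.6
scene 8 [333.8 236.4] 0.08 0.075 154.8
scene 8 [333.8 236.4] 0.052 0.0605 164.1
```

Call:
jog_arm:
  deltas: [0, -0.36, -0.78, 0, 0, 0, 0, -0.87, -1.47, 0, 0, 0, 0, -1.52, -2.03, 0, 0, 0, 0, -2.26, -2.45, 0, 0, 0, 0, -3.08, -2.7, 0, 0, 0]

```text
t: 10.28
ee_pos: [0.5373, -0.0027, 0.0764]
orientation: [0.084, -0.702, 0.085, 0.702]
force: [-1.3, -1.3, 6.3]
width: -0.001
```

```bash
python3 m.py
```

```text
10.2833 [ 0.537324   -0.0026717   0.07642199] [-1.30412566 -1.31739474  6.31602616] r,ang 0.0406 -26.6
scene 18 [319.6 224.6] 0.077 0.0403 132.8
scene 18 [319.6 224.6] 0.08 0.0424 132.5
scene 18 [319.6 224.6] 0.052 0.0235 137.4
scene 15 [333.9 236.5] 0.077 0.0735 155.7
scene 15 [333.9 236.5] 0.08 0.0751 154.9
scene 15 [333.9 236.5] 0.052 0.0607 164.1
top 17 [290.1 273.8] 0.077 0.0616 161.6
top 17 [290.1 273.8] 0.08 0.0615 161.5
top 17 [290.1 273.8] 0.052 0.0626 162.5
```

Call:
jog_arm:
  deltas: [0, -0.43, -0.06, 0, 0, 0, 0, -0.85, -0.08, 0, 0, 0, 0, -1.28, -0.05, 0, 0, 0, 0, -1.7, 0.02, 0, 0, 0, 0, -1.7, 0.02, 0, 0, 0]

```text
t: 10.8
ee_pos: [0.5413, 0.0147, 0.0766]
orientation: [0.084, -0.702, 0.085, 0.702]
force: [0.6, 0.7, 5.9]
width: 0.005
```

```bash
python3 m.py; python3 - <<'E'
import cv2,numpy as np
a=cv2.imread('pics/last_scene.png')[180:250,285:355];b=cv2.imread('pics/last_top.png')[215:285,264:334]
cv2.imwrite('pics/e.png',np.hstack([cv2.resize(x,(400,400),interpolation=cv2.INTER_CUBIC) for x in(a,b)]))
E
```

```text
10.8 [0.54131135 0.01466354 0.07657075] [0.61169832 0.69247887 5.91980589] r,ang 0.0403 -1.2
scene 17 [327.9 222.9] 0.077 0.0394 158.7
scene 17 [327.9 222.9] 0.08 0.0411 157.1
scene 17 [327.9 222.9] 0.052 0.027 179.9
scene 15 [333.9 236.5] 0.077 0.0736 155.7
scene 15 [333.9 236.5] 0.08 0.0752 154.9
scene 15 [333.9 236.5] 0.052 0.0608 164.1
top 13 [291.9 263.4] 0.077 0.0395 157.1
top 13 [291.9 263.4] 0.08 0.0395 156.9
top 13 [291.9 263.4] 0.052 0.0398 158.4
top 17 [290.1 273.9] 0.077 0.0617 161.6
top 17 [290.1 273.9] 0.08 0.0616 161.5
top 17 [290.1 273.9] 0.052 0.0627 162.5
```

View pics/e.png

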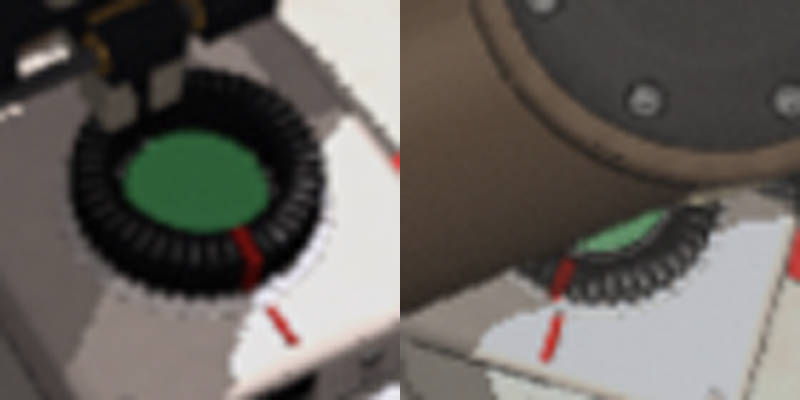

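The scene crop (left) shows the mark at (250,260) and the line at (283,327). In the top crop (right) the mark is at (563,278) and the line at (553,338). Both cameras agree that the mark is about 5.4° short of the line, on the second time round.

Call:
jog_arm:
  deltas: [0, -0.1, 0.02, 0, 0, 0, 0, -0.2, 0.05, 0, 0, 0, 0, -0.3, 0.08, 0, 0, 0, 0, -0.37, 0.1, 0, 0, 0, 0, -0.37, 0.1, 0, 0, 0]

```text
t: 11.32
ee_pos: [0.5412, 0.0181, 0.0766]
orientation: [0.084, -0.702, 0.085, 0.702]
force: [0.0, -1.0, 5.4]
width: 0.002
```

```bash
python3 m.py | grep -v 0.08
```

```text
11.3167 [0.54115218 0.01805997 0.07662888] [ 0.01035485 -0.98743327  5.35751585] r,ang 0.0402 3.6
scene 21 [329.5 223. ] 0.077 0.0409 162.8
scene 21 [329.5 223. ] 0.052 0.0295 -175.6
scene 15 [333.9 236.5] 0.077 0.0736 155.7
top 15 [293.2 264.3] 0.077 0.0403 161.7
top 15 [293.2 264.3] 0.052 0.0407 163.1
top 17 [290.1 273.9] 0.077 0.0617 161.7
top 17 [290.1 273.9] 0.052 0.0627 162.5
```

Call:
jog_arm:
  deltas: [0, -0.03, 0.01, 0, 0, 0, 0, -0.06, 0.02, 0, 0, 0, 0, -0.06, 0.02, 0, 0, 0, 0, -0.06, 0.02, 0, 0, 0, 0, -0.06, 0.02, 0, 0, 0]

```text
t: 11.83
ee_pos: [0.5411, 0.0186, 0.0767]
orientation: [0.085, -0.702, 0.085, 0.702]
force: [0.3, -0.5, 5.8]
width: 0.005
```

Call:
jog_arm:
  deltas: [-0.2, 0, 0, 0, 0, 0, -0.5, 0, 0, 0, 0, 0, -1, 0, 0, 0, 0, 0, -2, 0, 0, 0, 0, 0, -4, 0, 0, 0, 0, 0]

```text
t: 12.25
ee_pos: [0.5396, 0.0187, 0.1153]
orientation: [0.084, -0.7, 0.085, 0.704]
force: [-0.6, 0.7, 0.0]
width: 0.004
```

Call:
jog_arm:
  deltas: [-2, 0, 0, 0, 0, 0, -4, 0, -2, 0, 0, 0, -6, 0, -5, 0, 0, 0, -8, 0, -8, 0, 0, 0, -8, 0, -10, 0, 0, 0]

```text
t: 12.67
ee_pos: [0.6426, -0.0049, 0.2021]
orientation: [-0.085, 0.704, -0.084, -0.7]
force: [1.0, 1.2, 0.8]
width: 0.006
```

Call:
jog_arm:
  deltas: [0, -3, 0, 0, 0, 0, 0, -6, 0, 0, 0, 0, 0, -9, 0, 0, 0, 0, 0, -12, 0, 0, 0, 0, 0, -15, 0, 0, 0, 0]

```text
t: 13.08
ee_pos: [0.6741, 0.1423, 0.197]
orientation: [0.085, -0.702, 0.085, 0.702]
force: [1.3, -0.1, 0.3]
width: 0.006
```

Call:
jog_arm:
  deltas: [0, -3, 0, 0, 0, 0, 0, -6, 0, 0, 0, 0, 0, -9, 0, 0, 0, 0, 0, -12, 0, 0, 0, 0, 0, -15, 0, 0, 0, 0]

```text
t: 13.5
ee_pos: [0.7097, 0.2882, 0.197]
orientation: [0.084, -0.702, 0.085, 0.702]
force: [1.3, 0.1, -0.2]
width: 0.008
```

```bash
sed -i 's/(.077,.08,.052)/(.08,.052)/' m.py; python3 m.py; python3 - <<'E'
import cv2,numpy as np
a=cv2.imread('pics/last_scene.png');b=cv2.imread('pics/last_top.png')
cv2.imwrite('pics/g.png',np.vstack([np.hstack([cv2.resize(x,(400,300)) for x in(a,b)]),np.hstack([cv2.resize(x,(400,300),interpolation=cv2.INTER_CUBIC) for x in(a[185:245,280:360],b[215:284,253:345])])]))
E
```

```text
13.5 [0.70965305 0.28818882 0.19700905] [ 1.3456388   0.07001476 -0.23736108] r,ang 0.3434 52.6
scene 24 [329.6 221.1] 0.08 0.0386 164.7
scene 24 [329.6 221.1] 0.052 0.027 -167.2
scene 14 [333.9 236.5] 0.08 0.0751 154.9
scene 14 [333.9 236.5] 0.052 0.0607 164.1
top 20 [293.6 263.8] 0.08 0.039 162.5
top 20 [293.6 263.8] 0.052 0.0394 164.1
top 16 [290.1 273.9] 0.08 0.0616 161.5
top 16 [290.1 273.9] 0.052 0.0627 162.5
```

View pics/g.png

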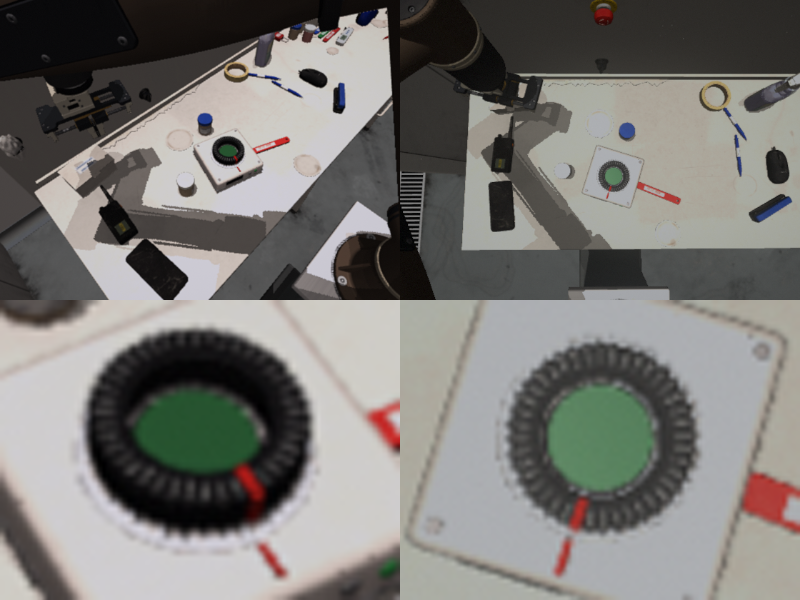

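The final picture shows the mark at crop (580,515) in line with the red line at (565,555), and the arm well clear. The reader, pots and stick look to be in place. I'll hold for one call, compare the loose items with the first picture, then hand in.

Call:
jog_arm:
  deltas: [0, 0, 0, 0, 0, 0, 0, 0, 0, 0, 0, 0, 0, 0, 0, 0, 0, 0, 0, 0, 0, 0, 0, 0, 0, 0, 0, 0, 0, 0]

```text
t: 14.02
ee_pos: [0.7101, 0.2859, 0.1971]
orientation: [-0.085, 0.702, -0.085, -0.702]
force: [1.1, 0.2, -1.2]
width: 0.004
```

```bash
python3 - <<'E'
from h import *
b=cv2.imread('pics/b.png');c=cv2.imread('pics/last_top.png')
def cen(im,box,f):
    u0,v0,u1,v1=box;p=im[v0:v1,u0:u1].astype(int);m=f(p);y,x=np.where(m);return np.round([x.mean()+u0,y.mean()+v0],2),m.sum()
for nm,box,f in(('blue',(300,165,340,200),lambda p:p[...,0]-p[...,2]>60),('stick',(330,250,400,290),lambda p:p[...,2]-p[...,0]>60),('line',(284,268,297,281),lambda p:p[...,2]-p[...,0]>60),('white',(210,225,246,255),lambda p:p.max(2)<120)):
    print(nm,cen(b,box,f),cen(c,box,f))
ctrl.sign_off()
E
```

```text
blue (array([317.58, 182.12]), np.int64(336)) (array([317.53, 182.11]), np.int64(353))
stick (array([364.29, 271.02]), np.int64(389)) (array([364.29, 271.13]), np.int64(411))
line (array([290., 274.]), np.int64(11)) (array([290.15, 273.69]), np.int64(13))
white (array([238.84, 241.42]), np.int64(143)) (array([239.11, 240.93]), np.int64(123))
the job is handed in; nothing more can be done
```

The ring's red mark is back in line with the red line the second time round. The finger is clear of everything, and I handed the job in at about 14 s of the 58 s allowed.

- **Turning:** I pressed the shut fingertips on the ring's flat top at about 5–7 N, on a circle of about 41 mm radius, and turned the ring anticlockwise. The mark started about 34° past the line. It went past the line once and stopped at about 720° in all. The ring lagged the finger by up to about 12%, so I measured along the way and made the last two moves as small corrections.
- **Final alignment:** With the finger lifted, both cameras put the mark about 0–0.6° past the line. The scene camera gave 164.7° for the mark against 164.1° for the line, and the top camera gave 162.5° for both. The two cameras differ by about 2° in absolute angle, so I compared the mark and line within each camera.
- **Other items:** In the top view the red line, blue pot and stick are within 0.4 pixel of where they were, which is under 1 mm. The white pot check was weaker because I could only use its shadowed edge, and it read a 0.6 pixel change, about 1 mm. The arm's shadow had moved, and nothing went near the pot.
- **Glass:** The tip never went below about 76 mm, and the glass is at 60 mm.

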